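# Hold a weld coupon into the corner of the cut-off saw

## Robot

A 6-joint arm with a two-finger parallel gripper is mounted at the origin on the work surface. World frame = base frame: x ahead of the robot, y to its left, z up, the work surface at z = 0. Lengths are in mm, angles in rad, forces in N, time in s.
With the tool pointing down it reaches from about 275 to 1000 mm from the base axis. Payload 8.4 kg.
Tool frame: the origin (TCP) lies at the very end of the fingers, on their centre line; the grasp point (between the pads) lies 19 mm behind it; z points along the fingers, y is the line along which they close (so a half turn about z gives the same grasp; the last joint's range is limited). The gripper opens to 85 mm and grips with 20 to 120 N. Pads are 22 mm wide; open, the fingers measure 114 mm over their backs; the gripper's body (76 mm by 85 mm) begins 54 mm behind the grasp point. The pads swing forward as they close: fully open they stand 13 mm farther back than shut.
Start: joints at [-1.245, 0.353, 1.633, -0, 1.155, -0.002], TCP at [201.224, -591.724, 231.281] pointing down, gripper open.
Joint ranges: [-2.63, 2.63], [-0.92, 2.1], [0.06, 2.66], [-1.3, 4.44], [0, 2.69], [-3.02, 3.02]. Speed limits (rad/s): [2.22, 2.22, 2.79, 3.14, 3.14, 3.14].

## Interface

Orientations are given as [roll, pitch, yaw] about the fixed x, y, z axes, in that order (R = Rz(yaw) Ry(pitch) Rx(roll)).
In Python, from rig import sensors, grab_frame, camera_params, order gives the robot as it stands. The module is installed in compiled form; this text tells all that it offers.
- The arm moves only by the tool move_arm, never from a script. Its argument "motion" is a list of rows, each a list of 7 numbers: the turn, a rotation vector about the tool's x, y, z in fractions of the full range, 1 being 180 degrees, then the shift along the tool's x, y, z in shares of 0.75 m (1.0 is 0.75 m), then the finger opening in m, from 0 to 0.0854. A call has 1 to 8 rows; each row is the pose to reach, as a shift and turn from the pose commanded when the call began, along the tool's axes at that moment; what a row does not reach only later rows make up. A row lasts 1/8 s, in which the tool goes at most 62.5 mm and 10.7 degrees, less where a joint would pass 70% of its speed; a pose out of reach is approached as far as the arm can. A shift or turn number past 1, either way, is cut back to 1. A call with a gripper value outside its range is refused whole. The fingers move at their own pace and stop on an object; "grip_force" is the grip in N (left out, the last holds). Time passes only in rows, so rows that repeat a pose let the fingers close. It gives the time, the measured TCP pose, the force, the opening and the grip force at its end, in the units of the state.
- sensors.sense(): the state, without advancing time (a new reading comes with each control period).
- grab_frame(name): name is "side" or "top" or "wrist"; returns (picture, depth): 480x640x3 uint8, red, green, blue; 480x640 float32, mm along the optical axis (not along the pixel's ray), 0 where there is no reading.
- camera_params(name): a dict with "camera_matrix" (3x3 intrinsics, pixels), "world_from_camera" (4x4, takes a point from camera to world coordinates). Camera axes: x right, y down, z forward; pixel columns grow to the right and rows downward; lengths in mm; the calibration is good to about 2 mm. The wrist camera is an equidistant fisheye: a pixel r from the principal point sees the ray r / f radians off the axis. A picture is of the moment at which its call begins: read the wrist's pose just before it. camera_params takes no time and is no camera call; for the wrist camera it gives the pose at the moment of the call.
- order.sign_off(): hands the job in; it is judged then, once.
The state is a dict: "clock": time; "qpos": joint angles; "qvel": joint speeds; "joint_efforts": joint torques, N m; "eef_pos": TCP position; "tcp_rot": TCP orientation; "contact_force": force on the tool from outside, world axes, zero at the start; "wrist_torque": the same for the moment, N m; "opening": opening from 0.0 (shut) to 1.0 (fully open); "grasp_force": force on a finger pad.
Only numpy, scipy, OpenCV 4.12 (cv2) and the standard library are available. Lean on these libraries where they do the work, as an engineer would, in place of code of your own. Each camera call takes 0.05 s, during which the arm holds its last target. There are 200 camera calls.

## Task

Slide the saw's clear guard hood, the one with the yellow handle, all the way open to its stop, and only then reach in and push the brass coupon up flush against the fence. Finish while holding it there with one steady diagonal push of the fingers (its bevel suits that), pressed firmly both against the fence and down onto the bed, ready for clamping: do not let go at the end. Be firm but not brutal, keep off the thin cutting wheel, and leave the two mounts, the wrench and the oil bottle where they are.

Things in the scene. Friction and masses are not known exactly. Their poses are not given: they have to be found in the camera images.
- saw: Fixed cut-off saw, white base 260 (x) x 480 (y) x 40 mm. Origin: on the bench under the middle of the work zone. +x points away from the robot to the fence, +y along the hood's track to the grey drive housing (x -75 to 75, y 135 to 315, top 125 mm high), z up. Two rails along y at x = -115 and 115, tops 54 mm high. Turned up to 0.28 rad either way.
- bed: The saw's flat ground steel table, 190 (x) x 210 (y) mm, y from -120 to +90 mm of the saw's frame. Origin: in its top face, straight above the saw's origin, 45 mm above the bench; axes parallel to the saw's. Oiled: friction with the coupon about 0.3.
- fence: Fixed aluminium fence, 160 mm long (y), 36 mm high, 16 mm thick, with a foot behind it. Origin: at the bottom of the working face, at mid length, at bed level. The working face is the plane x = 0 and looks to -x (to the robot's side); y runs along the fence, z up. It stands at (45, -30, 45) mm in the saw's frame.
- hood (a joint): Travel of the clear, black-framed guard hood along the saw's +y, m: 0 shut over the work zone, 0.22 at its open stop over the housing. Starts at 0 to 0.03, drags with about 2.5 N, stays where left. Hood 236 (x) x 220 (y) mm, centred on the saw's origin when shut, roof top 161 mm above the bench, walls at x = -115 and 115 mm, ends open.
- hood_handle (a point): Middle of the top of the hood's yellow handle: an upright block 70 mm (saw's x) x 18 mm (saw's y) x 40 mm high on the roof; this point is 201 mm above the bench and moves with the hood. Axes parallel to the saw's. Grip it across its 18 mm, or push it.
- coupon: Brass-coloured coupon, loose on the bed, 40 (x) x 90 (y) x 30 mm, 0.2 to 0.4 kg. Origin: centre of its underside. All along its upper -x edge (robot's side) runs a 45 deg bevel, from (x -20, z 16) to (x -6, z 30) mm; the -x side below is upright. Starts 30 to 75 mm short of the fence, turned up to 0.28 rad from the saw; flush, its origin is at x = -20 mm in the fence's frame.
- wheel: Thin copper-coloured cutting wheel, 100 mm across, upright in the plane y = 98 mm of the saw's frame, centre 85 mm above the bench; origin at its centre, axle along y. Uncovered once the hood is open. Not to be touched.
- mount_a: Bystander: green specimen mount, a puck 32 mm across and 24 mm high on the bench between robot and saw; origin at the centre of its underside.
- mount_b: Bystander: red specimen mount of the same size; origin at the centre of its underside.
- wrench: Bystander: steel wrench, about 180 mm long, 8 mm thick, lying on the bench to the right of the saw; origin at the middle of its underside.
- oil: Bystander: white closed oil bottle with blue cap, 60 mm across and 150 mm high, on the bench to the left of the saw; origin at the centre of its underside.

How it is judged:
By the outcome, as a careful person would: the job done as asked, in the order asked, and still so for the second after the job is handed in, while the arm keeps its last pose, push and grip.
It also fails if it takes over 58 s, if anything falls off the work surface, if the arm or the gripper's body presses on something with over 40 N, if the wrist force passes 120 N, or if a joint passes its speed limit or range.

## Working session

There is one attempt and no reset: what is moved stays moved. The work goes in short steps, Python scripts to look and compute and a tool call to move; the robot and the scene stay as the last step left them, time stands still between calls to the robot, and variables do not carry over. Pictures are saved under pics/ and viewed, at most 10 in all, crops included, and the job is handed in when it is done.

Besides the shell and the picture viewer there is one more tool, called after ">>>" as a command line: name --pt "numbers of a row" for each row, then --argument value for the rest. move_arm: Moves the arm, as the interface text tells. Its arguments: {"type":"object","properties":{"motion":{"type":"array","items":{"type":"array","items":{"type":"number"}}},"grip_force":{"type":"number"}},"required":["motion"]}

```bash
mkdir -p pics; python3 - <<'E'
from rig import sensors, grab_frame, camera_params
import cv2,numpy as np
s=sensors.sense();print(s['clock'],s['eef_pos'],s['tcp_rot'],s['contact_force'])
for n in ('side','top'):
    p,d=grab_frame(n);cv2.imwrite(f'pics/{n}0.png',p[:,:,::-1]);np.save(f'{n}0.npy',d)
    c=camera_params(n);print(n,np.round(c['camera_matrix'],1).tolist(),np.round(c['world_from_camera'],3).tolist())
E
```

```text
0.0 [ 201.07609871 -591.26117709  230.55749038] [-3.14017925e+00  1.20242938e-05  3.27840760e-01] [-0.19033581  0.27325215  0.13911705]
side [[583.9, 0.0, 317.4], [0.0, 583.9, 231.0], [0.0, 0.0, 1.0]] [[1.0, -0.031, 0.001, 484.243], [-0.03, -0.952, 0.306, -558.289], [-0.008, -0.306, -0.952, 1629.312], [0.0, 0.0, 0.0, 1.0]]
top [[604.0, 0.0, 326.8], [0.0, 604.0, 238.1], [0.0, 0.0, 1.0]] [[0.004, -0.987, 0.162, 220.669], [-1.0, -0.007, -0.013, -51.268], [0.014, -0.162, -0.987, 1803.676], [0.0, 0.0, 0.0, 1.0]]
```

View pics/side0.png

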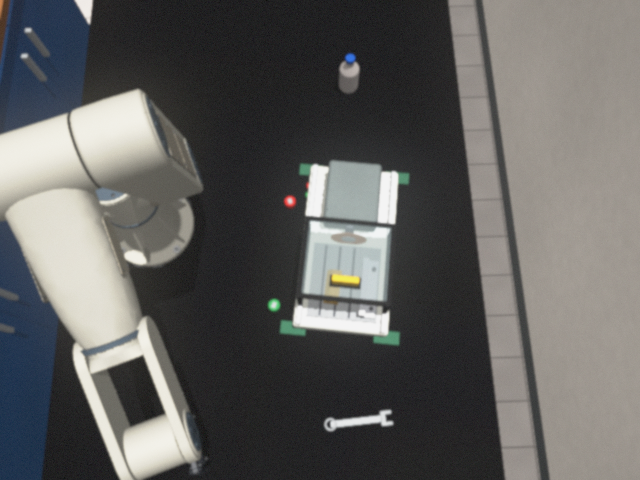

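View pics/top0.png

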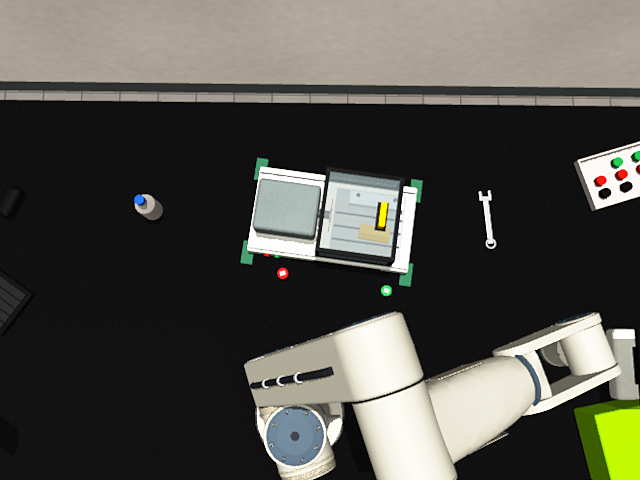

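The side view shows the yellow handle at about (345,281), the housing at (353,192), the green mount at (274,305) and the red mount at (290,201). The top view shows the handle at (382,215) and the coupon under the hood at about (374,233). Next I'll enlarge both.

```bash
python3 - <<'E'
import cv2,numpy as np
a=cv2.imread('pics/side0.png')[210:340,285:410];b=cv2.imread('pics/top0.png')[160:290,310:425]
f=lambda i:cv2.resize(i,None,fx=5,fy=5,interpolation=cv2.INTER_CUBIC)[:,:]
cv2.imwrite('pics/c1.png',f(a)[:600]);cv2.imwrite('pics/c2.png',f(b)[:600])
from rig import camera_params
for n,pts in (('side',[(345,281),(345,270),(335,292),(353,192),(300,318)]),('top',[(382,215),(374,233),(287,208),(412,230)])):
    d=np.load(n+'0.npy');c=camera_params(n);K=c['camera_matrix'];T=c['world_from_camera']
    for u,v in pts:
        z=d[v,u];p=T@np.r_[np.linalg.inv(K)@[u,v,1]*z,1];print(n,u,v,np.round(p[:3],1))
# yellow masks
for n in('side','top'):
    i=cv2.imread(f'pics/{n}0.png');h=cv2.cvtColor(i,cv2.COLOR_BGR2HSV)
    m=cv2.inRange(h,(22,170,120),(35,255,255));m[:, :300]=0;m[300:]=0;m[:,420:]=0;m=cv2.morphologyEx(m,cv2.MORPH_OPEN,np.ones((2,2)))
    ys,xs=np.nonzero(m);print(n,len(xs),cv2.minAreaRect(np.c_[xs,ys].astype(np.float32)))
    d=np.load(n+'0.npy');c=camera_params(n);K=c['camera_matrix'];T=c['world_from_camera']
    P=(T@np.r_[np.linalg.inv(K)@np.c_[xs,ys,np.ones_like(xs)].T*d[ys,xs],np.ones((1,len(xs)))])[:3].T
    t=P[P[:,2]>194];print('top pts',len(t),t.mean(0) if len(t) else P.mean(0),np.percentile(P[:,2],[5,50,95]),cv2.minAreaRect(t[:,:2].astype(np.float32)) if len(t) else '')
E
```

```text
side 345 281 [ 551.  -232.8  199.4]
side 345 270 [ 553.8 -197.   168.7]
side 335 292 [ 525.9 -253.   166.1]
side 353 192 [587.6  33.4 128. ]
side 300 318 [ 431.7 -298.4   55.9]
top 382 215 [ 549.1 -222.2  200.6]
top 374 233 [ 506.2 -203.6  161.9]
top 287 208 [583.3  39.6 123.3]
top 412 230 [ 545.1 -335.    -4.1]
side 0 ((0.0, 0.0), (0.0, 0.0), 0.0)<stdin>:17: RuntimeWarning: Mean of empty slice.
  ret = um.true_divide(
Traceback (most recent call last):
IndexError: index -1 is out of bounds for axis 0 with size 0
```

View pics/c1.png

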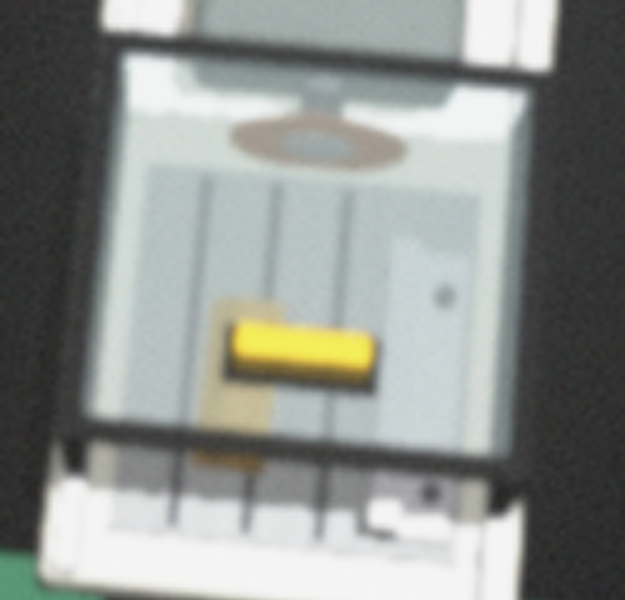

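View pics/c2.png

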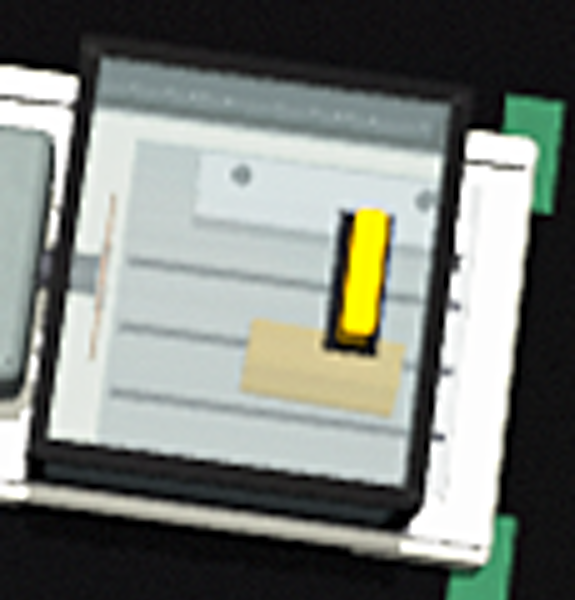

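Both crops show the saw turned by about -0.135 rad. The handle top is at side (346,279.4) and top (382.6,214.4). The coupon's corners under the hood in the top crop are (255,320), (405,343), (390,415) and (240,390).

```bash
cat > h.py <<'E'
from rig import sensors, grab_frame, camera_params
import cv2,numpy as np
from scipy.spatial.transform import Rotation as Ro
def cam(n): c=camera_params(n);return np.array(c['camera_matrix']),np.array(c['world_from_camera'])
def ray(n,u,v):
    K,T=cam(n);d=T[:3,:3]@np.linalg.inv(K)@[u,v,1];return T[:3,3],d
def onz(n,u,v,z): o,d=ray(n,u,v);return o+d*(z-o[2])/d[2]
def tri(a,b):
    (o1,d1),(o2,d2)=ray('side',*a),ray('top',*b)
    s=np.linalg.lstsq(np.c_[d1,-d2],o2-o1,rcond=None)[0];p,q=o1+s[0]*d1,o2+s[1]*d2
    return (p+q)/2,np.linalg.norm(p-q)
def cloud(n,d):
    K,T=cam(n);v,u=np.mgrid[:480,:640];P=np.linalg.inv(K)@np.c_[u.ravel(),v.ravel(),np.ones(u.size)].T*d.ravel()
    return (T[:3,:3]@P+T[:3,3:]).T
E
python3 - <<'E'
from h import *
print('handle',tri((346,279.4),(382.6,214.4)))
for n in('side','top'):
    P=cloud(n,np.load(n+'0.npy'));
    m=(abs(P[:,2]-125)<7)&(abs(P[:,0]-585)<120)&(P[:,1]>-60)&(P[:,1]<150)
    # keep connected near housing
    h=P[m];(c,sz,a)=cv2.minAreaRect(h[:,:2].astype(np.float32));print(n,len(h),h[:,2].mean(),c,sz,a,np.median(h[:,:2],0))
    m=(abs(P[:,2]-201)<8)&(abs(P[:,0]-550)<60)&(abs(P[:,1]+225)<40);t=P[m]
    print('handle',len(t),t.mean(0),cv2.minAreaRect(t[:,:2].astype(np.float32)))
for x,y in [(255,320),(405,343),(390,415),(240,390)]: print('coup',onz('top',310+x/5,160+y/5,72).round(1))
for x,y in [(215,300),(265,470)]: print('coup side',onz('side',285+x/5,210+y/5,72).round(1))
E
```

```text
handle (array([ 554.27099523, -225.45500718,  184.48264465]), np.float64(0.3877184349574028))
side 2869 124.79582709933761 (587.78515625, 42.70108413696289) (171.9488525390625, 149.13482666015625) 82.43035888671875 [587.24291612  39.16582763]
handle 198 [ 552.21006941 -225.95353629  200.62163608] ((552.592041015625, -225.54660034179688), (18.364585876464844, 68.8343276977539), 82.33074188232422)
top 2849 124.42546079838596 (586.7018432617188, 42.13561248779297) (177.91957092285156, 149.9424285888672) 82.47479248046875 [585.78522702  42.19955568]
handle 157 [ 550.92703271 -222.78324087  199.91142388] ((552.1409301757812, -223.29368591308594), (18.339160919189453, 68.56903839111328), 82.14990997314453)
coup [ 548.2 -174.2   72. ]
coup [ 535.2 -261.7   72. ]
coup [ 492.6 -252.4   72. ]
coup [ 506.7 -165.2   72. ]
coup side [ 511.8 -171.5   72. ]
coup side [ 535.3 -266.5   72. ]
```

```bash
cat >> h.py <<'E'
TH=-0.132; SO=np.array([557.5,-181.,0]); RS=Ro.from_euler('z',TH)
def loc(p): return RS.inv().apply(np.asarray(p)-SO)
def st():
    s=sensors.sense();R=Ro.from_euler('xyz',s['tcp_rot'])
    print('t',round(s['clock'],2),'loc',loc(s['eef_pos']).round(1),'saw-frame rot',(RS.inv()*R).as_euler('xyz').round(3),'Fsaw',RS.inv().apply(s['contact_force']).round(1),'op',round(s['opening'],3),'q',np.round(s['qpos'],2))
    return np.array(s['eef_pos']),R
def go(l,tilt):
    """delta to saw-frame target l, fingers pointing down tilted forward by tilt"""
    p,R=st();T=RS*Ro.from_euler('y',-tilt)*Ro.from_euler('x',np.pi)
    print('turn',(R.inv()*T).as_rotvec().round(4),'shift',(R.inv().apply(RS.apply(l)+SO-p)/1000).round(4))
E
python3 - <<'E'
from h import *
go([0,-100,231],0)
E
```

```text
t 0.1 loc [-299.3 -453.7  230.7] saw-frame rot [-3.14  0.    0.46] Fsaw [-0.2  0.3 -0.3] op 0.998 q [-1.25  0.35  1.63 -0.    1.16 -0.  ]
turn [-1.200e-03  3.000e-04  4.598e-01] shift [ 4.252e-01 -1.841e-01 -1.000e-04]
```

The manual's scale: shifts go in shares of 0.75 m and turns go in shares of 180 degrees. Converting my numbers, 0.425 m / 0.75 = 0.5667, 0.371 m / 0.75 = 0.4947, 0.46 rad / 3.1416 = 0.1464.

>>> move_arm --pt "0 0 0.0191 0.0707 -0.0307 0 0" --pt "0 0 0.0382 0.1413 -0.0613 0 0" --pt "0 0 0.0541 0.212 -0.092 0 0" --pt "0 0 0.0732 0.2827 -0.1227 0 0" --pt "0 0 0.0923 0.3533 -0.1533 0 0" --pt "0 0 0.1114 0.424 -0.184 0 0" --pt "0 0 0.1305 0.4947 -0.2147 0 0" --pt "0 0 0.1464 0.5667 -0.2453 0 0"

```text
clock: 1.1
eef_pos: [545.4, -279.2, 231.1]
tcp_rot: [-3.142, 0.0, -0.134]
contact_force: [0.3, -0.8, -0.2]
opening: -0.001
grasp_force: 0.0
```

```bash
python3 - <<'E'
from h import *
go([0,-100,180],0)
E
```

```text
t 1.1 loc [  1.  -98.9 231.1] saw-frame rot [-3.142e+00  0.000e+00 -2.000e-03] Fsaw [ 0.4 -0.7 -0.2] op -0.001 q [-0.48  0.33  1.66 -0.    1.15  1.23]
turn [-0.      0.0004 -0.0019] shift [-0.0009  0.0011  0.0511]
```

To row units: -0.06 m / 0.75 = -0.08, 0.051 m / 0.75 = 0.068.

>>> move_arm --pt "0 0 0 0 0 0.0333 0" --pt "0 0 0 0 0 0.068 0" --pt "0 0 0 0 -0.0133 0.068 0" --pt "0 0 0 0 -0.0267 0.068 0" --pt "0 0 0 0 -0.04 0.068 0" --pt "0 0 0 0 -0.0533 0.068 0" --pt "0 0 0 0 -0.0667 0.068 0" --pt "0 0 0 0 -0.08 0.068 0"

```text
clock: 2.1
eef_pos: [552.7, -220.8, 180.8]
tcp_rot: [3.141, -0.001, -0.132]
contact_force: [0.8, -2.8, 2.3]
opening: -0.003
grasp_force: 1.4
```

```bash
python3 -c "
from h import *
st()"
```

```text
t 2.1 loc [  0.5 -40.1 180.8] saw-frame rot [ 3.141e+00 -1.000e-03 -0.000e+00] Fsaw [ 1.2 -2.7  2.3] op -0.003 q [-0.38  0.36  1.75 -0.    1.03  1.32]
```

To row units: -0.12 m / 0.75 = -0.16, -0.105 m / 0.75 = -0.14.

>>> move_arm --pt "0 0 0 0 -0.02 0 0" --pt "0 0 0 0 -0.04 0 0" --pt "0 0 0 0 -0.06 0 0" --pt "0 0 0 0 -0.08 0 0" --pt "0 0 0 0 -0.1 0 0" --pt "0 0 0 0 -0.12 0 0" --pt "0 0 0 0 -0.14 0 0" --pt "0 0 0 0 -0.16 0 0"

```text
clock: 3.1
eef_pos: [568.2, -101.3, 180.3]
tcp_rot: [3.142, -0.0, -0.132]
contact_force: [1.0, -2.8, 1.2]
opening: 0.003
grasp_force: 1.5
```

```bash
python3 -c "
from h import *
st()
i,d=grab_frame('side');cv2.imwrite('pics/s1.png',i[:,:,::-1]);P=cloud('side',d)
t=P[(abs(P[:,2]-201)<8)];t=t[(abs(loc(t)[:,0])<45)];print(loc(t).min(0),loc(t).max(0))"
```

```text
t 3.1 loc [1.000e-01 8.040e+01 1.803e+02] saw-frame rot [ 3.142 -0.    -0.   ] Fsaw [ 1.4 -2.6  1.2] op 0.003 q [-0.18  0.33  1.79 -0.    1.02  1.52]
[-33.54911094  92.8644661  194.98689535] [ 34.0006564   99.05234407 201.76867673]
```

>>> move_arm --pt "0 0 0 0 -0.008 0 0" --pt "0 0 0 0 -0.016 0 0" --pt "0 0 0 0 -0.024 0 0" --pt "0 0 0 0 -0.032 0 0" --pt "0 0 0 0 -0.04 0 0" --pt "0 0 0 0 -0.048 0 0" --pt "0 0 0 0 -0.056 0 0" --pt "0 0 0 0 -0.064 0 0"

```text
clock: 4.15
eef_pos: [574.4, -54.3, 180.2]
tcp_rot: [3.142, 0.0, -0.132]
contact_force: [-2.0, -3.3, -1.2]
opening: 0.002
grasp_force: 1.3
```

To row units: -0.015 m / 0.75 = -0.02, -0.012 m / 0.75 = -0.016.

>>> move_arm --pt "0 0 0 0 -0.004 0 0" --pt "0 0 0 0 -0.008 0 0" --pt "0 0 0 0 -0.012 0 0" --pt "0 0 0 0 -0.016 0 0" --pt "0 0 0 0 -0.02 0 0"

```text
clock: 4.78
eef_pos: [575.7, -45.2, 180.4]
tcp_rot: [3.132, 0.0, -0.13]
contact_force: [-6.9, -41.0, 1.0]
opening: -0.001
grasp_force: 20.5
```

The force rose to 41 N, so the hood is at its stop. I'll back off, lift and look.

To row units: -0.2 m / 0.75 = -0.2667, 0.13 m / 0.75 = 0.1733.

>>> move_arm --pt "0 0 0 0 0.0133 0 0" --pt "0 0 0 0 0.04 0 0" --pt "0 0 0 0 0.04 -0.04 0" --pt "0 0 0 0 0.0667 -0.08 0" --pt "0 0 0 -0.0667 0.1067 -0.08 0.03" --pt "0 0 0 -0.1333 0.1467 -0.08 0.05" --pt "0 0 0 -0.2 0.1733 -0.08 0.05" --pt "0 0 0 -0.2667 0.2 -0.08 0.05"

```text
clock: 5.78
eef_pos: [357.0, -162.7, 240.5]
tcp_rot: [-3.142, -0.001, -0.132]
contact_force: [0.2, -1.7, -0.4]
opening: 0.586
grasp_force: 0.0
```

```bash
python3 -c "
from h import *
st()
for n in('side','top'):
    i,d=grab_frame(n);np.save(n+'1.npy',d);cv2.imwrite('pics/%s2.png'%n,i[:,:,::-1]);P=cloud(n,d);L=loc(P)
    t=L[(abs(L[:,2]-201)<6)&(abs(L[:,0])<45)&(L[:,1]>100)&(L[:,1]<200)];print(n,'handle',t.mean(0),t.min(0),t.max(0)) if len(t) else 0
    t=P[(abs(L[:,2]-75)<6)&(L[:,0]>-75)&(L[:,0]<35)&(abs(L[:,1]+40)<65)]
    if len(t): r=cv2.minAreaRect(t[:,:2].astype(np.float32));print('coupon top',len(t),loc(t).mean(0),r,loc([*r[0],75]))
    t=L[(abs(L[:,2]-81)<5)&(L[:,0]>20)&(L[:,0]<80)&(abs(L[:,1]+30)<90)];print('fence top',len(t),np.percentile(t,[1,50,99],axis=0))
a=cv2.imread('pics/side2.png')[140:340,270:440];cv2.imwrite('pics/c3.png',cv2.resize(a,None,fx=3,fy=3,interpolation=2))
"
```

```text
t 5.78 loc [-201.2   -8.3  240.5] saw-frame rot [-3.142e+00 -1.000e-03 -0.000e+00] Fsaw [ 0.5 -1.7 -0.4] op 0.586 q [-0.43 -0.04  2.08  0.    1.09  1.27]
side handle [  0.43666713 157.37527661 200.27384697] [-34.16976523 147.55634111 195.20344171] [ 34.79973037 168.04648764 206.97228608]
coupon top 369 [-27.45018523 -38.55628936  74.82774062] ((524.3167114257812, -214.62774658203125), (91.27783966064453, 38.6070442199707), 83.72533416748047) [-28.46863197 -37.70269188  75.        ]
fence top 304 [[  45.71784744 -110.26908478   76.26113209]
 [  53.81583344  -34.34570991   81.01106725]
 [  61.50933383   47.32428581   85.88293489]]
top handle [ -0.59743954 160.57950323 200.18500524] [-35.13749998 151.50296309 195.31474332] [ 34.29690733 169.56823512 206.91266379]
coupon top 296 [-27.397463   -36.00237011  74.30721194] ((521.7337036132812, -211.94894409179688), (89.892578125, 41.22304153442383), 80.76049041748047) [-31.38174523 -35.387161    75.        ]
fence top 234 [[  44.04491324 -107.69775599   76.13603609]
 [  53.11934393  -24.83715632   80.05722898]
 [  61.79908979   49.68841152   85.68493997]]
```

View pics/c3.png

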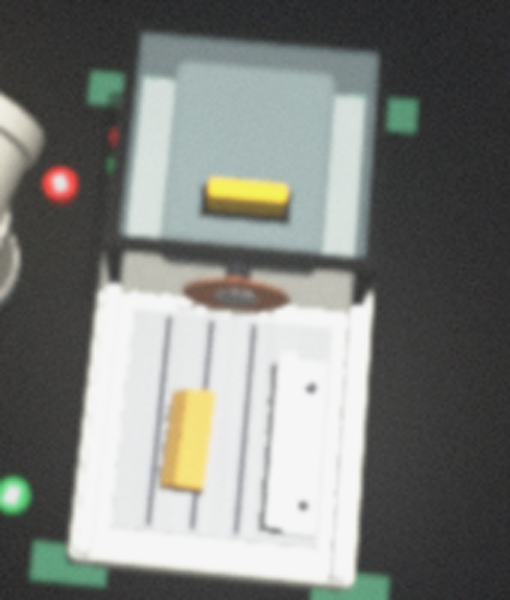

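The hood is open: the handle is at 159–160 mm, which is the shut offset of -60 plus 220. The crop shows the coupon clear at about (187,440), nearly parallel to the fence face at (270,450). Next I'll tilt the tool 45° and approach.

```bash
python3 -c "
from h import *
go([-110,-37,140],np.pi/4)"
```

```text
t 5.88 loc [-204.2   -8.4  240.1] saw-frame rot [-3.141e+00  2.000e-03 -2.000e-03] Fsaw [0.7 0.6 0.6] op 0.583 q [-0.43 -0.04  2.09 -0.    1.1   1.27]
turn [ 6.00e-04  7.87e-01 -2.30e-03] shift [0.0944 0.0284 0.0999]
```

To row units: 0.1 m / 0.75 = 0.1333, 0.094 m / 0.75 = 0.1253, 0.785 rad / 3.1416 = 0.2499.

>>> move_arm --pt "0 0.0414 0 0.016 0.0053 0 0.04" --pt "0 0.0828 0 0.032 0.0107 0.0133 0.04" --pt "0 0.1241 0 0.048 0.016 0.0333 0.04" --pt "0 0.1655 0 0.064 0.0213 0.06 0.04" --pt "0 0.2069 0 0.0867 0.0267 0.0867 0.04" --pt "0 0.2499 0 0.1067 0.032 0.1133 0.04" --pt "0 0.2499 0 0.1253 0.0373 0.1333 0.04" --pt "0 0.2499 0 0.1253 0.0373 0.1333 0.04"

```text
clock: 6.88
eef_pos: [446.5, -165.5, 164.4]
tcp_rot: [-3.04, -0.72, -0.132]
contact_force: [0.7, 0.1, -0.2]
opening: 0.466
grasp_force: 0.0
```

```bash
python3 -c "
from h import *
go([-52,-37,78],np.pi/4)
i,d=grab_frame('wrist');cv2.imwrite('pics/w1.png',i[:,:,::-1])"
```

```text
t 6.88 loc [-112.     0.7  164.4] saw-frame rot [-3.04 -0.72 -0.  ] Fsaw [ 0.7  0.2 -0.2] op 0.466 q [-0.67  0.08  2.46  1.56  0.43 -0.42]
turn [-0.101   0.0653 -0.0036] shift [-0.0118  0.0481  0.1002]
```

View pics/w1.png

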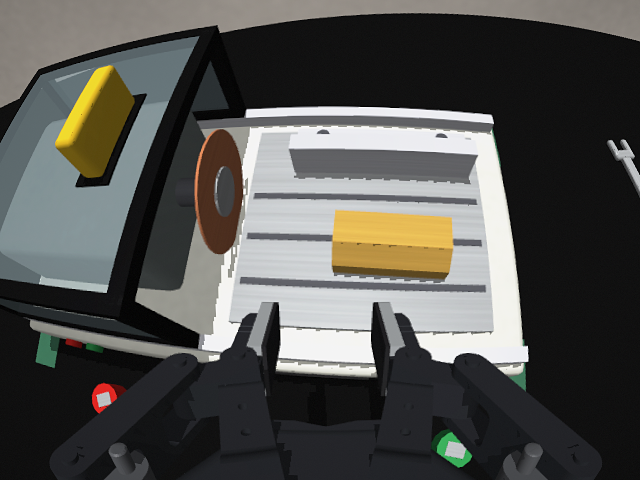

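The wrist picture shows the coupon at (392,242), with the fence behind it at (385,160), the wheel off to the left at (220,190) and the fingers at (268,340) and (382,340). I'll move right to line up with it.

To row units: 0.054 m / 0.75 = 0.072, 0.05 m / 0.75 = 0.0667, -0.101 rad / 3.1416 = -0.0321.

>>> move_arm --pt "-0.0064 0.0048 0 -0.0027 0.0133 0.0133 0.04" --pt "-0.0159 0.0095 0 -0.0053 0.0267 0.0267 0.04" --pt "-0.0223 0.0143 0 -0.0093 0.04 0.04 0.04" --pt "-0.0286 0.0191 0 -0.0133 0.0533 0.0533 0.04" --pt "-0.0321 0.0207 -0.0013 -0.016 0.064 0.0667 0.04" --pt "-0.0321 0.0207 -0.0013 -0.016 0.064 0.072 0.04"

```text
clock: 7.68
eef_pos: [469.9, -210.3, 111.8]
tcp_rot: [-3.138, -0.782, -0.133]
contact_force: [-0.2, -0.1, 0.1]
opening: 0.469
grasp_force: 0.0
```

```bash
python3 -c "
from h import *
go([-52,-37,78],np.pi/4)"
```

```text
t 7.67 loc [-83.  -40.6 111.8] saw-frame rot [-3.138e+00 -7.820e-01 -1.000e-03] Fsaw [-0.2 -0.1  0.1] op 0.469 q [-0.67  0.3   2.47  2.27  0.49 -1.16]
turn [-0.0026  0.0035 -0.0008] shift [-0.0018 -0.0035  0.0459]
```

To row units: 0.053 m / 0.75 = 0.0707, 0.05 m / 0.75 = 0.0667, 0.003 rad / 3.1416 = 0.001.

>>> move_arm --pt "0 0 0 0 0 0.0133 0.04" --pt "0 0 0 0 -0.0027 0.0267 0.04" --pt "0 0.001 0 -0.0013 -0.004 0.04 0.04" --pt "0 0.001 0 -0.0027 -0.004 0.0533 0.04" --pt "0 0.001 0 -0.0027 -0.004 0.0613 0.04" --pt "0 0.001 0 -0.0027 -0.004 0.0667 0.04" --pt "0 0.001 0 -0.0027 -0.004 0.0707 0.04" --pt "0 0.001 0 -0.0027 -0.004 0.0707 0.04"

```text
clock: 8.68
eef_pos: [505.4, -211.7, 73.0]
tcp_rot: [-3.14, -0.785, -0.132]
contact_force: [0.3, -0.6, 0.2]
opening: 0.466
grasp_force: 0.0
```

```bash
python3 -c "
from h import *
st()
i,d=grab_frame('wrist');cv2.imwrite('pics/w2.png',i[:,:,::-1])"
```

```text
t 8.68 loc [-47.6 -37.3  73. ] saw-frame rot [-3.14  -0.785  0.   ] Fsaw [ 0.3 -0.6  0.2] op 0.466 q [-0.6   0.44  2.43  2.48  0.55 -1.33]
```

View pics/w2.png

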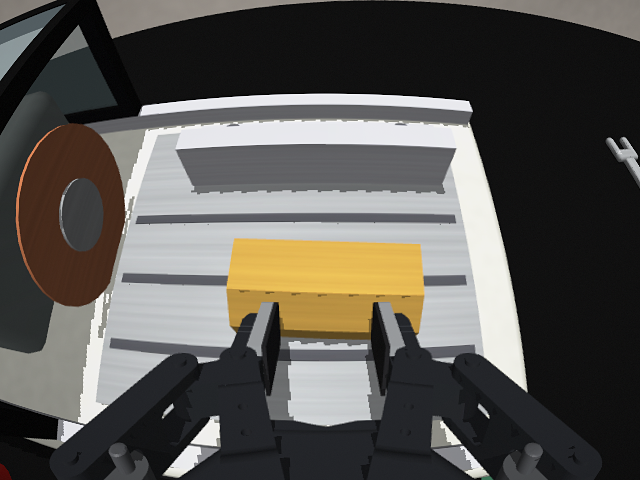

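The fingers at (270,340) and (380,340) are centred on the coupon's bevel, which spans columns 230–423, and they are just short of it. I'll feel for contact along the diagonal.

To row units: 0.01 m / 0.75 = 0.0133, 0.008 m / 0.75 = 0.0107.

>>> move_arm --pt "0 0 0 0 0 0.004 0.04" --pt "0 0 0 0 0 0.008 0.04" --pt "0 0 0 0 0 0.0107 0.04" --pt "0 0 0 0 0 0.0133 0.04"

```text
clock: 9.22
eef_pos: [513.3, -213.0, 67.0]
tcp_rot: [-3.141, -0.789, -0.131]
contact_force: [-2.0, 0.9, 5.7]
opening: 0.467
grasp_force: 3.3
```

```bash
python3 -c "
from h import *
st()"
```

```text
t 9.22 loc [-39.6 -37.5  67. ] saw-frame rot [-3.141e+00 -7.890e-01  1.000e-03] Fsaw [-2.1  0.6  5.7] op 0.467 q [-0.59  0.47  2.41  2.51  0.56 -1.35]
```

To row units: 0.028 m / 0.75 = 0.0373, 0.0035 m / 0.75 = 0.0047.

>>> move_arm --pt "0 0 0 0.0047 0 0.0047 0.04" --pt "0 0 0 0.0093 0 0.0093 0.04" --pt "0 0 0 0.014 0 0.014 0.04" --pt "0 0 0 0.0187 0 0.0187 0.04" --pt "0 0 0 0.0233 0 0.0233 0.04" --pt "0 0 0 0.028 0 0.028 0.04" --pt "0 0 0 0.0327 0 0.0327 0.04" --pt "0 0 0 0.0373 0 0.0373 0.04"

```text
clock: 10.22
eef_pos: [552.6, -218.0, 67.0]
tcp_rot: [-3.14, -0.788, -0.131]
contact_force: [-3.0, 0.8, 8.5]
opening: 0.471
grasp_force: 4.3
```

```bash
python3 -c "
from h import *
st()
i,d=grab_frame('wrist');cv2.imwrite('pics/w3.png',i[:,:,::-1])"
```

```text
t 10.22 loc [ -0.  -37.4  67. ] saw-frame rot [-3.14e+00 -7.88e-01  1.00e-03] Fsaw [-3.1  0.4  8.5] op 0.471 q [-0.54  0.48  2.34  2.52  0.51 -1.31]
```

View pics/w3.png

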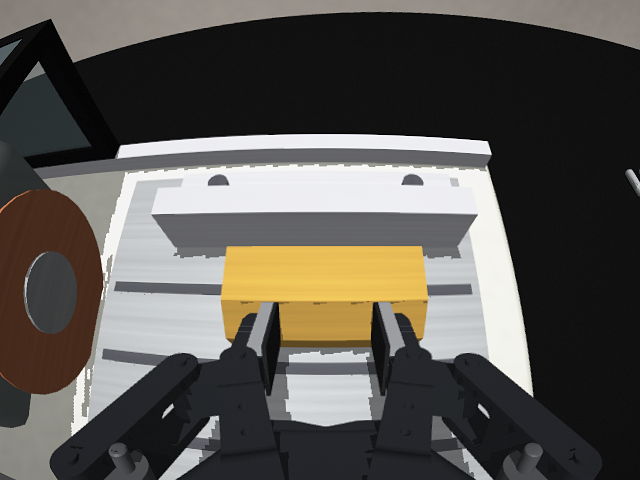

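The coupon has squared up in front of the fence, with its top edge at row 247 and the fence foot at about row 255. Roughly 12 mm is left, so I'll go slower.

To row units: 0.0084 m / 0.75 = 0.0112, 0.0072 m / 0.75 = 0.0096.

>>> move_arm --pt "0 0 0 0.0016 0 0.0016 0.04" --pt "0 0 0 0.0032 0 0.0032 0.04" --pt "0 0 0 0.0048 0 0.0048 0.04" --pt "0 0 0 0.0064 0 0.0064 0.04" --pt "0 0 0 0.008 0 0.008 0.04" --pt "0 0 0 0.0096 0 0.0096 0.04" --pt "0 0 0 0.0112 0 0.0112 0.04"

```text
clock: 11.15
eef_pos: [563.9, -219.5, 66.8]
tcp_rot: [-3.14, -0.787, -0.132]
contact_force: [-3.7, 0.8, 7.8]
opening: 0.466
grasp_force: 4.0
```

```bash
python3 -c "
from h import *
st()"
```

```text
t 11.15 loc [ 11.4 -37.3  66.8] saw-frame rot [-3.14  -0.787  0.   ] Fsaw [-3.8  0.3  7.8] op 0.466 q [-0.53  0.49  2.32  2.52  0.5  -1.3 ]
```

To row units: 0.0028 m / 0.75 = 0.0037, 0.0021 m / 0.75 = 0.0028.

>>> move_arm --pt "0 0 0 0.0009 0 0.0009 0.04" --pt "0 0 0 0.0019 0 0.0019 0.04" --pt "0 0 0 0.0028 0 0.0028 0.04" --pt "0 0 0 0.0037 0 0.0037 0.04"

```text
clock: 11.65
eef_pos: [566.8, -219.8, 66.7]
tcp_rot: [-3.14, -0.786, -0.133]
contact_force: [-20.9, 1.8, 25.5]
opening: 0.467
grasp_force: 15.8
```

```bash
python3 -c "
from h import *
st()"
```

```text
t 11.65 loc [ 14.3 -37.2  66.7] saw-frame rot [-3.14e+00 -7.86e-01 -1.00e-03] Fsaw [-20.9  -0.9  25.5] op 0.467 q [-0.53  0.49  2.31  2.52  0.49 -1.29]
```

To row units: 0.0007 m / 0.75 = 0.0009, 0.0003 m / 0.75 = 0.0004.

>>> move_arm --pt "0 0 0 0.0004 0 0.0009 0.04" --pt "0 0 0 0.0004 0 0.0009 0.04" --pt "0 0 0 0.0004 0 0.0009 0.04" --pt "0 0 0 0.0004 0 0.0009 0.04"

```text
clock: 12.15
eef_pos: [566.8, -219.8, 66.7]
tcp_rot: [-3.139, -0.786, -0.133]
contact_force: [-21.2, 1.6, 28.3]
opening: 0.467
grasp_force: 17.3
```

```bash
python3 -c "
from h import *
st()
for n in('side','top'):
    i,d=grab_frame(n);P=cloud(n,d);L=loc(P);cv2.imwrite('pics/%s9.png'%n,i[:,:,::-1])
    t=L[(abs(L[:,2]-201)<6)&(abs(L[:,0])<45)&(L[:,1]>100)&(L[:,1]<200)];print(n,t.mean(0) if len(t) else 0)
i,d=grab_frame('wrist');cv2.imwrite('pics/w4.png',i[:,:,::-1]);st()"
```

```text
t 12.15 loc [ 14.3 -37.2  66.7] saw-frame rot [-3.139e+00 -7.860e-01 -1.000e-03] Fsaw [-21.3  -1.2  28.3] op 0.467 q [-0.53  0.49  2.31  2.52  0.49 -1.29]
side [  0.41381321 157.11497489 200.84399273]
top [1.56162909e-01 1.60468968e+02 2.00422665e+02]
t 12.3 loc [ 14.3 -37.2  66.7] saw-frame rot [-3.139e+00 -7.860e-01 -1.000e-03] Fsaw [-21.3  -0.7  27.5] op 0.469 q [-0.53  0.49  2.31  2.52  0.49 -1.29]
```

View pics/w4.png

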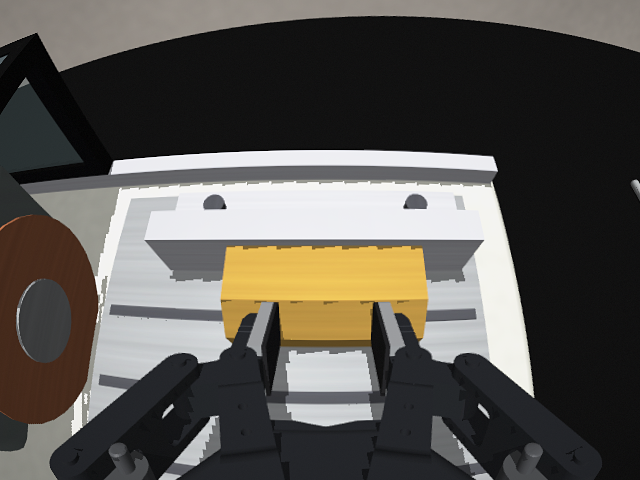

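The coupon is now flat against the fence, its top meeting the fence face evenly at row 247. I'll add a little more push towards the fence and then hold.

To row units: 0.0007 m / 0.75 = 0.0009, 0.0005 m / 0.75 = 0.0007.

>>> move_arm --pt "0 0 0 0.0009 0 0.0007 0.04" --pt "0 0 0 0.0009 0 0.0007 0.04" --pt "0 0 0 0.0009 0 0.0007 0.04" --pt "0 0 0 0.0009 0 0.0007 0.04" --pt "0 0 0 0.0009 0 0.0007 0.04" --pt "0 0 0 0.0009 0 0.0007 0.04"

```text
clock: 13.05
eef_pos: [566.8, -219.7, 66.7]
tcp_rot: [-3.139, -0.785, -0.134]
contact_force: [-28.2, 1.9, 32.9]
opening: 0.47
grasp_force: 21.4
```

```bash
python3 -c "
from h import *
st()"
```

```text
t 13.05 loc [ 14.3 -37.2  66.7] saw-frame rot [-3.139e+00 -7.850e-01 -2.000e-03] Fsaw [-28.2  -1.8  32.9] op 0.47 q [-0.53  0.49  2.31  2.52  0.49 -1.29]
```

The push is steady at 28 N into the fence and 33 N down, so I'm handing in.

```bash
python3 -c "
from rig import order
print(order.sign_off())"
```

```text
the job is handed in; nothing more can be done
None
```

The job is handed in at about 13 s: the hood is fully open at its stop, and the coupon sits flush on the fence, held by a steady diagonal push of about 28 N into the fence and 33 N down onto the bed.

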